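Dry-fit the carved gateway sample

TASK

Dry-fit the little carved gateway on its grey-painted board: stand the square X-carved post in the middle of the dark sole and the round post in the middle of the pale sole, with the red urn on the brass disc between them. Lay the lintel on top of both posts, centred over the urn and running straight from one post to the other, and finish with the dark pyramid cap on the middle of the lintel; the square post and the cap sit square to what they stand on, everything is upright and let go. Leave the mallet and the sharpening stone where they are.

Things in the scene. Friction and masses are not known exactly. Their poses are not given: they have to be found in the camera images.
- square_post: loose pale wooden block, 50 x 50 mm and 80 mm tall, standing upright, with a dark X cut into its top and every side; about 0.15 kg. Origin at the centre of its underside, z up, x and y square to its sides
- round_post: loose honey-brown turned wooden cylinder, 50 mm in diameter and 80 mm tall, standing upright, with dark rings; about 0.12 kg. Origin at the centre of its underside, z up
- urn: loose red-brown turned wooden urn, 70 mm tall, standing upright: foot 42 mm in diameter, a narrow 28 mm stem from 8 to about 20 mm up, a plain round belly 44 mm in diameter from 30 to 56 mm above its underside (grip it there), a small brass knob on top; about 0.07 kg. Origin at the centre of its underside, z up
- lintel: loose pale wooden beam lying flat on the bench, 220 mm long (its y), 44 mm wide (its x), 32 mm thick (its z), with dark slanting cuts on its upper face; about 0.18 kg. Origin at the centre of its underside, z up
- cap: loose dark walnut cap: a square foot 40 x 40 mm and 26 mm tall with vertical sides and a thin pale band (grip it there), above it a stepped pyramid to 48.5 mm; about 0.05 kg. Origin at the centre of its underside, z up, x and y square to its sides
- dark_sole: fixed dark walnut square plate, 72 x 72 mm, 8 mm thick, near one end of the fixed grey-painted board (250 mm long, 100 mm deep, 18 mm thick, lying flat on the bench). Which end varies. Origin at the centre of its underside, which is the board's upper face, 18 mm above the bench; its top is 8 mm above its origin; x across the board, y along it, z up
- pale_sole: fixed pale square plate, 72 x 72 mm, 8 mm thick, near the other end of the same grey-painted board, its centre 150 mm from the dark sole's and 75 mm from the brass disc's. Origin at the centre of its underside, 18 mm above the bench; its top is 8 mm above its origin; axes as the dark sole's
- brass_disc: fixed brass disc, 60 mm in diameter, 4 mm thick, in the middle of the same grey-painted board, midway between the soles. Origin at the centre of its underside, 18 mm above the bench; its top is 4 mm above its origin; x across the board, y along it (from sole to sole), z up
- mallet: bystander: carver's wooden mallet standing on its round head (76 mm in diameter, 85 mm tall), handle pointing up to 188 mm. Origin at the centre of its underside. Not to be disturbed
- stone: bystander: grey sharpening stone on a wooden base, 60 x 160 mm, 30 mm tall, lying flat. Origin at the centre of its underside. Not to be disturbed
Things that resemble listed ones, but are neither listed nor needed, are in the scene too. Of the things that look like the square_post, take the one that is farthest to the robot's left at the start. What is shaped like the urn but green is not meant.

How it is judged:
By the outcome, as a careful person would: the job done as asked, in the order asked, and still so for the second after the job is handed in, with the robot touching nothing.
It also fails if it takes over 128 s, if anything falls off the work surface, if the arm or the gripper's body presses on something with over 40 N, if the wrist force passes 120 N, or if a joint passes its speed limit or range.

ROBOT

A 6-joint arm with a two-finger parallel gripper is mounted at the origin on the work surface. World frame = base frame: x ahead of the robot, y to its left, z up, the work surface at z = 0. Lengths are in mm, angles in rad, forces in N, time in s.
With the tool pointing down it reaches from about 275 to 825 mm from the base axis. Payload 5.2 kg.
Tool frame: the origin (TCP) lies at the very end of the fingers, on their centre line; the grasp point (between the pads) lies 19 mm behind it; z points along the fingers, y is the line along which they close (so a half turn about z gives the same grasp; the last joint's range is limited). The gripper opens to 93 mm and grips with 3 to 60 N. Pads are 15 mm wide; open, the fingers measure 128 mm over their backs; the gripper's body (75 mm by 188 mm) begins 65 mm behind the grasp point.
Start: joints at [-1.487, 0.259, 1.535, -0, 1.348, -0.203], TCP at [155.607, -527.533, 195.953] pointing down, gripper open.
Joint ranges: [-3.14, 3.14], [-0.91, 2.08], [0.19, 2.58], [-1.22, 4.36], [0.22, 2.71], [-3.12, 3.12]. Speed limits (rad/s): [2.57, 2.57, 3.14, 3.14, 3.14, 3.14].

INTERFACE

Orientations are given as [roll, pitch, yaw] about the fixed x, y, z axes, in that order (R = Rz(yaw) Ry(pitch) Rx(roll)).
In Python, from bench import robot gives the robot as it stands. The module is installed in compiled form; this text tells all that it offers. Calls block until the motion is done:
- robot.move_ptp(position, orientation): joint-space move of the TCP to a pose.
- robot.move_linear(position, ori=None, speed=150, f_stop=None): straight line of the TCP; ori=None keeps the orientation; speed is the mean speed in mm/s. With f_stop (N) it stops when the force on the tool has changed by that much, and returns True; else False.
- robot.move_j(angles): joint-space move.
- robot.move_gripper(opening): opening from 0.0 (shut) to 1.0 (fully open); the grip force is fixed at half the most; returns when the fingers have stopped.
- robot.sleep(seconds).
- robot.inverse_kinematics(position, orientation): joint angles nearest the present ones, or None.
- robot.get_image(name): name is "scene" or "top"; returns a dict with "img" (480x640x3 uint8, blue, green, red), "fovy" (degrees; the focal length in pixels is half the picture's height over the tangent of half this angle, whatever the lens; pixels are square), "cx", "cy" (the principal point, pixels), "eye" and "orientation" of the camera in the world. Camera axes: x right, y down, z forward; pixel columns grow to the right and rows downward; lengths in mm; the calibration is good to about 2 mm. A picture is of the moment at which its call begins. There is no depth.
A pose or a line that the arm cannot do raises robot.MotionError and nothing moves.
- robot.hand_in(): hands the job in; it is judged then, once.
Readings, each from a call of its own:
- robot.current_t(): time.
- robot.current_qpos(): joint angles.
- robot.current_joint_vel(): joint speeds.
- robot.current_joint_efforts(): joint torques, N m.
- robot.current_tcp_pos(): TCP position.
- robot.current_eef_rot(): TCP orientation.
- robot.current_contact_force(): force on the tool from outside, world axes, zero at the start.
- robot.current_ft_torque(): the same for the moment, N m.
- robot.current_gripper_width(): opening from 0.0 (shut) to 1.0 (fully open).
- robot.current_finger_force(): force on a finger pad.
Only numpy, scipy, OpenCV 4.12 (cv2) and the standard library are available. Lean on these libraries where they do the work, as an engineer would, in place of code of your own. Each camera call takes 0.05 s, during which the arm holds its last target. There are 200 camera calls.

## Working session

There is one attempt and no reset: what is moved stays moved. The work goes in short steps, each a Python script; the robot and the scene stay as the last script left them, time stands still between calls to the robot, and variables do not carry over. Pictures are saved under pics/ and viewed, at most 14 in all, crops included, and the job is handed in when it is done.

```bash
mkdir -p pics
python3 - <<'E'
from bench import robot
import cv2
for n in("scene","top"):
    d=robot.get_image(n); cv2.imwrite(f"pics/{n}0.png",d["img"])
    print(n,{k:v for k,v in d.items() if k!="img"})
print(robot.current_eef_rot(),robot.current_t())
E
```

```text
scene {'fovy': 51.897815059941934, 'cx': 317.07538385875614, 'cy': 238.37027771076282, 'eye': array([1090.86946523, -136.39750342, 1023.83319799]), 'orientation': array([-2.59687286, -0.01169871,  1.33734137])}
top {'fovy': 49.06209546102908, 'cx': 325.3296474326581, 'cy': 239.90457074014964, 'eye': array([349.8197712 ,  -9.43959481, 984.20889661]), 'orientation': array([-2.95703935, -0.00605928, -1.57646926])}
[-3.13997246e+00 -3.23922695e-04  2.86803867e-01] 0.1
```

View pics/scene0.png

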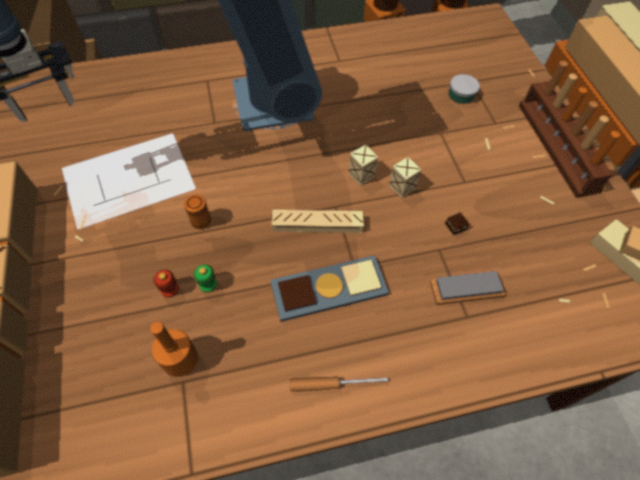

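View pics/top0.png

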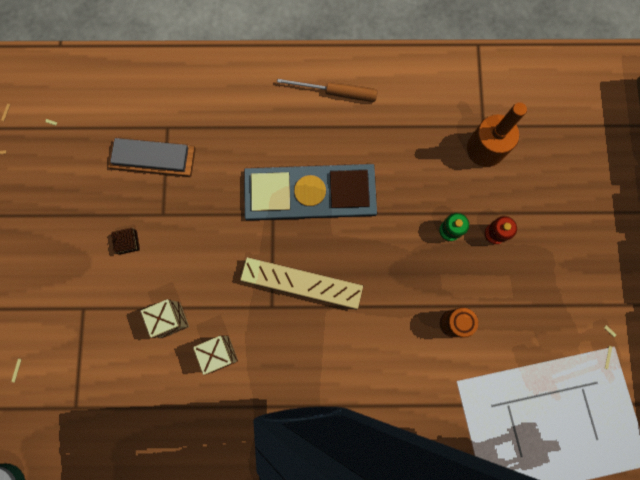

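```bash
cat > h.py <<'E'
from bench import robot
import cv2, numpy as np
from scipy.spatial.transform import Rotation as R
def cam(d):
    f=240/np.tan(np.radians(d["fovy"])/2); return f,R.from_euler("xyz",d["orientation"]).as_matrix(),np.array(d["eye"])
def ray(d,uv,z):
    f,M,e=cam(d); uv=np.atleast_2d(uv).astype(float)
    v=np.c_[(uv[:,0]-d["cx"])/f,(uv[:,1]-d["cy"])/f,np.ones(len(uv))]@M.T
    return (e+v*((z-e[2])/v[:,2])[:,None])[:,:2]
def proj(d,p):
    f,M,e=cam(d); c=(np.atleast_2d(p)-e)@M; return np.c_[c[:,0]/c[:,2]*f+d["cx"],c[:,1]/c[:,2]*f+d["cy"]]
def montage(img,cs,name,w=60,s=4.4):
    t=[]
    for u,v in cs:
        c=img[max(0,v-w//2):v+w//2,max(0,u-w//2):u+w//2]; t.append(cv2.resize(c,(264,264),interpolation=cv2.INTER_CUBIC))
    while len(t)%3: t.append(t[0]*0)
    cv2.imwrite(name,np.vstack([np.hstack(t[i:i+3]) for i in range(0,len(t),3)]))
E
python3 - <<'E'
from h import *
a=cv2.imread("pics/top0.png");b=cv2.imread("pics/scene0.png")
montage(a,[(161,318),(461,322),(502,229),(125,240),(270,190),(350,190)],"pics/mt.png")
hs=cv2.cvtColor(a,cv2.COLOR_BGR2HSV)
for n,(u,v) in dict(postTop=(161,307),postSide=(181,318),lint=(300,283),pale=(270,190),dark=(350,190),disc=(310,190),board=(290,175),cap=(125,240),knob=(505,227),urn=(500,236),round=(461,322),ring=(472,322),bench=(300,240),shadow=(140,325)).items(): print(n,hs[v,u])
hb=cv2.cvtColor(b,cv2.COLOR_BGR2HSV)
for n,(u,v) in dict(postTop=(405,160),postSide=(400,185),lint=(318,215),pale=(362,276),dark=(297,292),disc=(329,285),cap=(457,222)).items(): print("s",n,hb[v,u])
E
```

```text
postTop [ 31  64 178]
postSide [ 19 118  82]
lint [ 23  96 193]
pale [ 32  76 198]
dark [ 10 176  55]
disc [ 20 193 172]
board [ 97  45 103]
cap [ 11 201  47]
knob [ 20 200 171]
urn [  6 255  49]
round [ 13 222 162]
ring [ 12 215 109]
bench [ 13 166 106]
shadow [ 14 167  67]
s postTop [ 27  69 218]
s postSide [ 19  96 141]
s lint [ 20  97 226]
s pale [ 25  82 227]
s dark [ 10 185  69]
s disc [ 20 174 190]
s cap [  9 185  58]
```

View pics/mt.png

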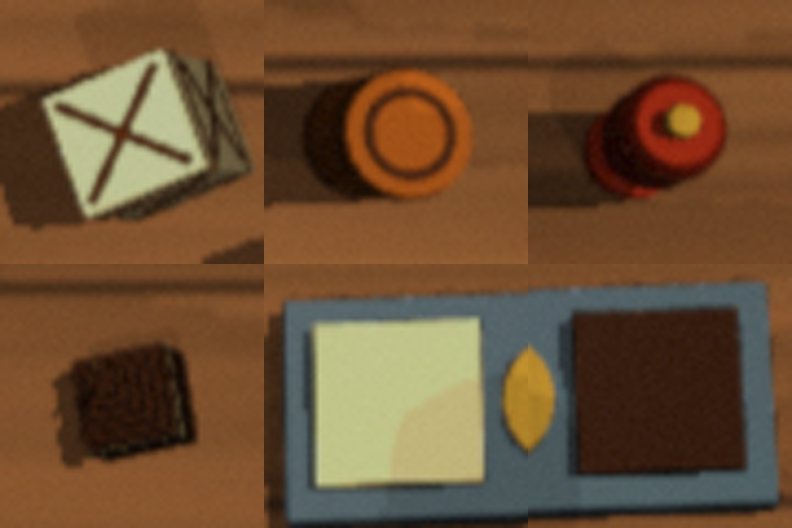

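```bash
cat > meas.py <<'E'
from h import *
def blob(d,uv,lo,hi,w=45):
    hs=cv2.cvtColor(d["img"],cv2.COLOR_BGR2HSV); m=cv2.inRange(hs,lo,hi)
    k=np.zeros_like(m); cv2.rectangle(k,(uv[0]-w,uv[1]-w),(uv[0]+w,uv[1]+w),255,-1); m&=k
    m=cv2.morphologyEx(m,cv2.MORPH_CLOSE,np.ones((5,5)))
    cs=cv2.findContours(m,cv2.RETR_EXTERNAL,cv2.CHAIN_APPROX_NONE)[0]
    c=max(cs,key=lambda c:cv2.contourArea(c)-1e3*(cv2.pointPolygonTest(c,(float(uv[0]),float(uv[1])),False)<0))
    return c[:,0,:]
def rect(p):
    (c,s,a)=cv2.minAreaRect(p.astype(np.float32)); return np.round(c,1),np.round(s,1),round(a,1)
def circ(p):
    (x,y),(a,b),_=cv2.fitEllipse(p.astype(np.float32)); return np.round([x,y],1),np.round([a,b],1)
PALE=((18,40,140),(42,140,255)); PALET=PALE
if __name__=="__main__":
    for n,uv in dict(top=dict(post=(161,318),lint=(300,283),pale=(270,190),dark=(350,190),disc=(310,190),cap=(125,240),knob=(504,227),round=(461,322),urn=(502,229)),
             scene=dict(post=(405,164),lint=(318,219),pale=(362,276),dark=(297,292),disc=(329,285),cap=(457,222),knob=(164,272),round=(197,205))).items():
        d=robot.get_image(n); v0=0 if n=="top" else 25
        P=((18,40,150),(42,140,255)) if n=="top" else ((15,40,175),(42,140,255))
        D=((0,100,20),(20,255,62 if n=="top" else 76))
        B=((16,160,120),(26,255,255))
        for k,c in uv.items():
            try:
                rng={"post":P,"lint":P,"pale":P if n=="top" else ((15,40,120),(42,140,255)),"dark":D,"cap":D,"disc":B,"knob":B,"round":((8,190,90),(17,255,255)),"urn":((0,190,60),(9,255,255))}[k]
                if k=="pale" and n=="top": rng=((15,40,130),(42,140,255))
                z=dict(post=80,lint=32,pale=26,dark=26,disc=22,cap=26,knob=68,round=80,urn=48)[k]
                p=ray(d,blob(d,c,*rng,w=dict(lint=75,knob=9,post=22,cap=25,disc=18).get(k,35)),z)
                print(n,k,len(p),circ(p) if k in("disc","knob","round","urn") else rect(p))
                if k=="cap": print(np.round(cv2.boxPoints(cv2.minAreaRect(p.astype(np.float32))),1).tolist())
            except Exception as e: print(n,k,e)
E
python3 meas.py
```

```text
top post 104 (array([385.7, 267.7]), array([48.9, 48.9]), 23.1)
top lint 274 (array([449.7,  27.3]), array([218.5,  42.7]), 76.0)
top pale 145 (array([623.3,  87.1]), array([72.7, 71.4]), 2.2)
top dark 140 (array([627.4, -61.6]), array([70.9, 70.2]), 1.9)
top disc 84 (array([625.3,  12.9]), array([56.9, 57.3]))
top cap 86 (array([528.1, 355.3]), array([44.2, 48.7]), 12.6)
[[501.20001220703125, 374.29998779296875], [511.79998779296875, 326.79998779296875], [555.0, 336.3999938964844], [544.4000244140625, 383.8999938964844]]
top knob 17 (array([ 544.8, -340.4]), array([10.7, 11.7]))
top round 80 (array([ 375.6, -250.4]), array([47.1, 48.8]))
top urn 62 (array([ 547.4, -345.4]), array([36.5, 42. ]))
scene post 58 (array([385.4, 269.1]), array([53.8, 52.9]), 21.8)
scene lint 208 (array([450.5,  27.3]), array([219.5,  45.6]), 76.0)
scene pale 178 (array([626.5,  62.7]), array([ 76.1, 125. ]), 1.9)
scene dark 109 (array([631.3, -61.3]), array([69.3, 68.6]), 1.5)
scene disc 65 (array([628.5,  13.2]), array([53. , 53.7]))
scene cap 54 (array([541.6, 353.8]), array([46.9, 49.7]), 12.0)
[[513.5, 373.20001220703125], [523.7999877929688, 324.6000061035156], [569.7000122070312, 334.3999938964844], [559.4000244140625, 383.0]]
scene knob 14 (array([ 546.9, -339.2]), array([10.4, 11.6]))
scene round 77 (array([ 392.4, -250.4]), array([41.8, 85.5]))
```

```bash
cat > pp.py <<'E'
from meas import *
C=np.array([626.9,13.0]); YB=1.7; A=np.array([-np.sin(np.radians(YB)),np.cos(np.radians(YB))])
ZT=230
def ori(y): return [np.pi,0,np.radians(y)]
def pick(xy,h,yaw):
    p=robot.current_tcp_pos()
    if p[2]<ZT-15: robot.move_linear([p[0],p[1],ZT],speed=200)
    robot.move_ptp([*xy,ZT],ori(yaw)); robot.move_gripper(1.0)
    robot.move_linear([*xy,h+25],speed=200); robot.move_linear([*xy,h],speed=60,f_stop=8)
    robot.move_gripper(0.0); robot.sleep(.2)
    print("grip mm",robot.current_gripper_width()*93,"ff",robot.current_finger_force(),"tcp",np.round(robot.current_tcp_pos(),1))
    robot.move_linear([*xy,ZT],speed=200)
def place(xy,h,base,yaw,over=3):
    robot.move_linear([*xy,ZT],ori(yaw),speed=250)
    robot.move_linear([*xy,base+h+12],speed=150); robot.sleep(.2)
    s=robot.move_linear([*xy,base+h-over],speed=20,f_stop=4)
    print("contact",s,np.round(robot.current_tcp_pos(),1),"want z",base+h,"w",robot.current_gripper_width()*93)
    robot.move_gripper(1.0); robot.sleep(.2)
    p=robot.current_tcp_pos(); robot.move_linear([p[0],p[1],ZT],speed=200); print("t",robot.current_t())
E
python3 - <<'E'
from pp import *
d=robot.get_image("top")
print("mallet",ray(d,(489,148),45),"handle",ray(d,(518,108),188))
for xy,z,y in[((385.6,268.2),36,23.1),(C-75*A,62,1.7),(C-75*A,230,1.7),((376,-250),36,0),(C+75*A,62,1.7),((545.8,-339.8),24,45),((545.8,-339.8),230,45),(C,46,91.7),((450,27.3),4,76),(C,110,91.7),((529,359.5),3,12.6),((529,359.5),230,12.6),(C,141,1.7)]:
    q=robot.inverse_kinematics([*xy,z],ori(y)); print(y,None if q is None else np.round(q,2))
pick((385.6,268.2),36,23.1)
place(C-75*A,36,26,1.7)
E
```

```text
mallet [[ 699.65642537 -325.13380388]] handle [[ 714.34874497 -328.41973599]]
23.1 [ 0.37  0.3   1.93 -0.    0.92  1.54]
1.7 [-0.27  0.51  1.5  -0.    1.13  1.27]
1.7 [-0.27  0.39  1.27 -0.    1.49  1.27]
0 [-0.83  0.27  1.97 -0.    0.9   0.74]
1.7 [-0.04  0.51  1.5  -0.    1.13  1.5 ]
45 [-0.73  0.57  1.5  -0.    1.07  0.06]
45 [-0.73  0.41  1.24 -0.    1.5   0.06]
91.7 [-0.16  0.52  1.53 -0.    1.09 -0.19]
76 [-0.19  0.32  2.01 -0.    0.82  0.06]
91.7 [-0.16  0.46  1.46  0.    1.22 -0.19]
12.6 [ 0.42  0.59  1.53 -0.    1.02  1.77]
12.6 [ 0.42  0.4   1.25 -0.    1.49  1.77]
1.7 [-0.16  0.43  1.42 -0.    1.29  1.38]
grip mm 49.70821933082867 ff 29.991126358509064 tcp [385.6 268.2  36. ]
contact True [629.  -61.8  62. ] want z 62 w 49.579238410215574
t 13.1417
```

Run:
```python
from pp import *
pick((376.2,-250.4),36,0)
t=robot.get_image("top"); s=robot.get_image("scene")
cv2.imwrite("pics/t1.png",t["img"])
for d,P in((t,((18,40,130),(42,140,255))),(s,((15,40,165),(42,140,255)))):
    uv=proj(d,[*(C-75*A),106])[0].astype(int); 
    print(uv,rect(ray(d,blob(d,uv,*P,w=30),106)))
a=cv2.resize(t["img"][130:250,220:400],(540,360),interpolation=2)
b=cv2.resize(s["img"][230:330,260:410],(540,360),interpolation=2)
cv2.imwrite("pics/c1.png",np.vstack([a,b])[:, :][:600] if 0 else cv2.resize(np.hstack([a,b]),(800,267)))
```

```text
grip mm 49.28550144972734 ff 29.997015595436096 tcp [ 376.2 -250.4   36. ]
[351 174] (array([629. , -61.9]), array([49.7, 49.2]), 1.8)
[295 275] (array([630.5, -61.9]), array([52.1, 51.9]), 1.2)
```

View pics/c1.png

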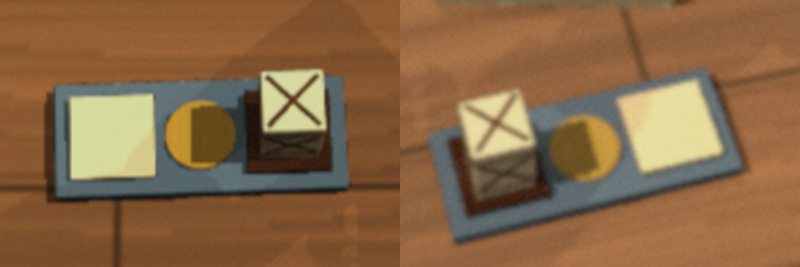

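Run:
```python
from pp import *
place(C+75*A,36,26,1.7)
pick((545.8,-340.0),24,45)
t=robot.get_image("top"); s=robot.get_image("scene")
for d in(t,s):
    uv=proj(d,[*(C+75*A),106])[0].astype(int)
    print(uv,circ(ray(d,blob(d,uv,(8,190,90),(17,255,255),w=30),106)))
a=cv2.resize(t["img"][130:250,220:400],(540,360),interpolation=2)
b=cv2.resize(s["img"][230:330,260:410],(540,360),interpolation=2)
cv2.imwrite("pics/c2.png",cv2.resize(np.hstack([a,b]),(800,267)))
cv2.imwrite("pics/s2.png",s["img"])
```

```text
contact True [624.5  88.3  61.9] want z 62 w 49.293303686167725
t 24.1667
grip mm 42.87969936689674 ff 29.999466240406036 tcp [ 545.8 -340.    24. ]
[265 177] (array([621.3,  86.3]), array([46.1, 54. ]))
[363 259] (array([635.1,  81.5]), array([44.2, 82.3]))
```

View pics/c2.png

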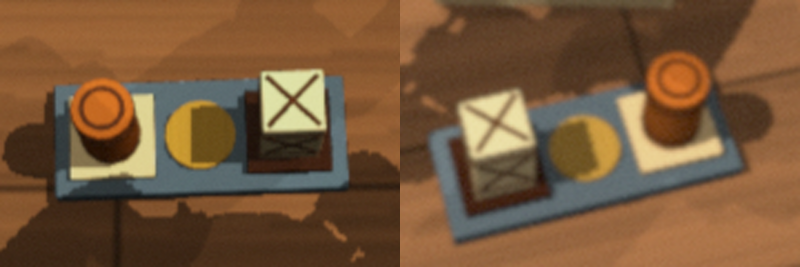

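View pics/s2.png

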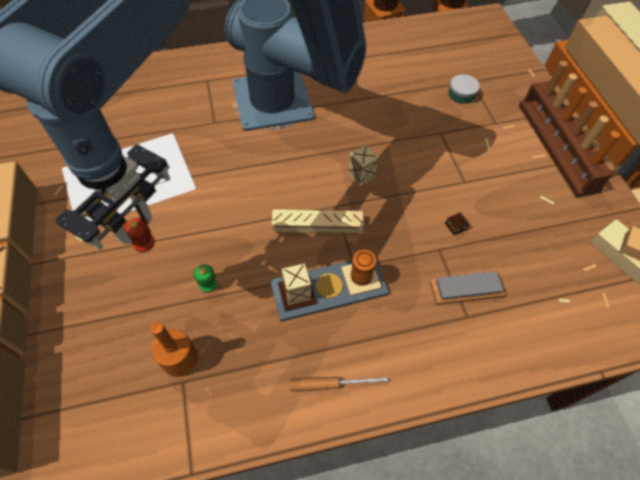

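Run:
```python
from pp import *
place(C,24,22,91.7)
robot.move_linear([450,27.3,230],ori(76),speed=250)
robot.move_linear([330,-150,230],speed=250)
t=robot.get_image("top"); s=robot.get_image("scene")
for d,v in((t,128),(s,150)):
    uv=proj(d,[*(C+75*A),106])[0].astype(int)
    p=ray(d,blob(d,uv,(8,180,v),(17,255,255),w=25),106); print("round",circ(p),cv2.minEnclosingCircle(p.astype(np.float32)))
    uv=proj(d,[*C,90])[0].astype(int)
    try: print("knob",uv,circ(ray(d,blob(d,uv,(16,120,110),(28,255,255),w=8),90)))
    except Exception as e: print(e)
for d,P in((t,((18,40,140),(42,140,255))),(s,((15,40,160),(42,140,255)))):
    uv=proj(d,[450,27,32])[0].astype(int); print("lint",rect(ray(d,blob(d,uv,*P,w=75),32)))
a=cv2.resize(t["img"][130:250,220:400],(540,360),interpolation=2)
b=cv2.resize(s["img"][230:330,260:410],(540,360),interpolation=2)
cv2.imwrite("pics/c3.png",cv2.resize(np.hstack([a,b]),(800,267)))
```

```text
contact True [626.5  13.1  45.8] want z 46 w 43.3456668508394
t 35.8417
round (array([623.1,  87.6]), array([46.8, 47.8])) ((623.4058227539062, 87.61627960205078), 24.78066635131836)
knob [308 178] (array([625.4,  12.5]), array([10.8, 12.7]))
round (array([625.4,  87.7]), array([46.4, 48.1])) ((625.5570068359375, 87.87409210205078), 24.834566116333008)
knob [329 270] (array([627.3,  12.5]), array([11.2, 11.9]))
lint (array([449.4,  27.4]), array([219. ,  44.1]), 76.0)
lint (array([450.2,  26.9]), array([222.5,  47. ]), 75.9)
```

View pics/c3.png

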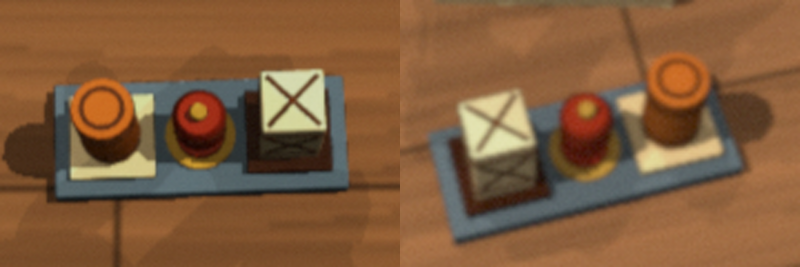

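Run:
```python
from pp import *
pick((449.8,27.2),4,76)
place(C,4,106,91.7)
pick((529.3,359.5),3,12.6)
t=robot.get_image("top"); s=robot.get_image("scene")
for d,P in((t,((18,40,140),(42,140,255))),(s,((15,40,160),(42,140,255)))):
    uv=proj(d,[*C,138])[0].astype(int); print("lint",rect(ray(d,blob(d,uv,*P,w=75),138)))
a=cv2.resize(t["img"][110:250,205:415],(540,360),interpolation=2)
b=cv2.resize(s["img"][200:340,245:455],(540,360),interpolation=2)
cv2.imwrite("pics/c4.png",cv2.resize(np.hstack([a,b]),(800,267)))
```

```text
grip mm 43.37398733555207 ff 30.000033974647522 tcp [449.9  27.2   4. ]
contact True [626.7  13.  110.1] want z 110 w 43.75055771938897
t 47.3583
grip mm 6.619508364803472 ff 30.4392159730196 tcp [529.9 359.6   3.6]
lint (array([625.4,  13.2]), array([ 43.2, 217.5]), 1.7)
lint (array([626.6,  13.5]), array([ 45.9, 224.4]), 1.7)
```

View pics/c4.png

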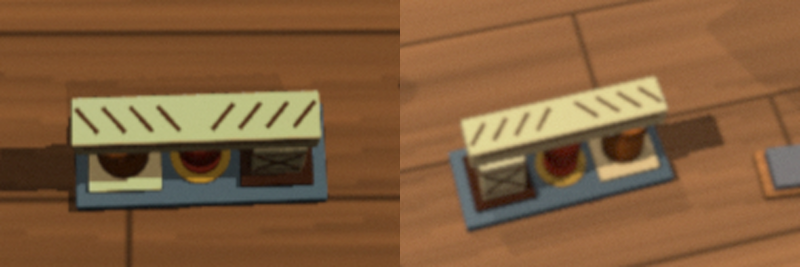

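Run:
```python
from pp import *
t=robot.get_image("top"); s=robot.get_image("scene")
print(robot.current_gripper_width()*93,robot.current_finger_force(),robot.current_contact_force())
a=cv2.resize(t["img"][150:330,60:240],(400,400),interpolation=2)
b=cv2.resize(s["img"][130:310,360:540],(400,400),interpolation=2)
cv2.imwrite("pics/c5.png",np.hstack([a,b]))
```

```text
6.6029277191961695 30.115035481285304 [ 0.27777681  0.5177853  -0.10735278]
```

View pics/c5.png

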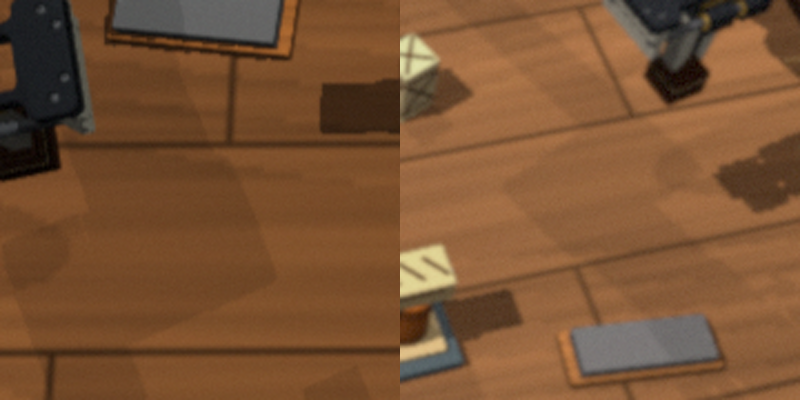

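Run:
```python
from pp import *
robot.move_linear([520,230,300],ori(80),speed=200)
t=robot.get_image("top"); s=robot.get_image("scene")
ims=[]
for d in(t,s):
    u,v=proj(d,[520,230,300])[0].astype(int); ims.append(cv2.resize(d["img"][v-50:v+50,max(0,u-50):u+50],(400,400),interpolation=2))
cv2.imwrite("pics/c6.png",np.hstack(ims))
```

```text
(no output)
```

View pics/c6.png

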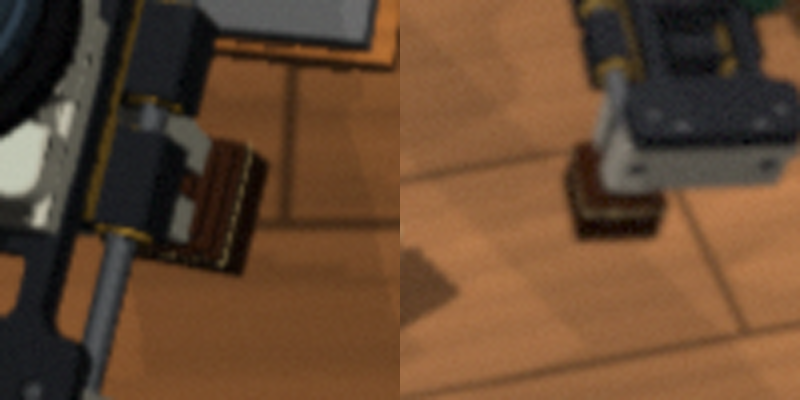

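Run:
```python
from pp import *
robot.move_linear([520,230,70],speed=150)
robot.sleep(.2)
print(robot.move_linear([520,230,2],speed=25,f_stop=3),robot.current_tcp_pos(),robot.current_gripper_width()*93)
robot.move_gripper(1.0);robot.sleep(.3)
robot.move_linear([520,230,230],speed=200)
robot.move_linear([330,-100,230],speed=250)
t=robot.get_image("top"); s=robot.get_image("scene")
ims=[]
for d in(t,s):
    u,v=proj(d,[520,230,20])[0].astype(int); print(u,v); ims.append(cv2.resize(d["img"][v-40:v+40,max(0,u-40):u+40],(400,400),interpolation=2))
cv2.imwrite("pics/c7.png",np.hstack(ims)); print(robot.current_t())
```

```text
True [520.00758157 230.00176712   3.59912226] 6.752206646109267
192 245
405 227
64.4833
```

View pics/c7.png

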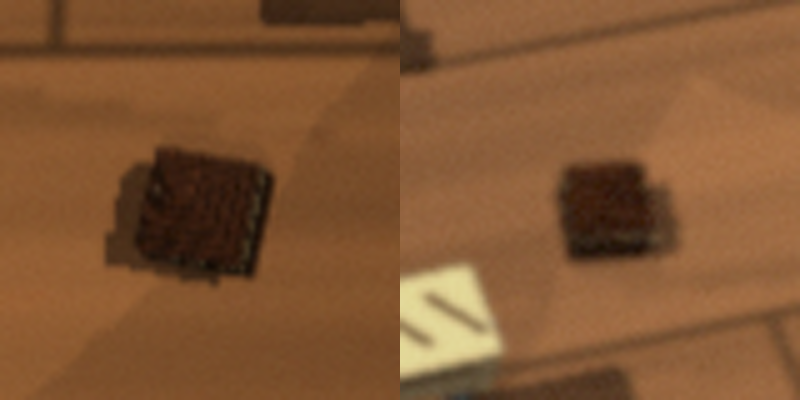

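```bash
cat > cap.py <<'E'
from pp import *
t=robot.get_image("top")
uv=(192,247)
p=ray(t,blob(t,uv,(0,100,20),(20,255,62),w=25),26)
r=cv2.minAreaRect(p.astype(np.float32)); b=cv2.boxPoints(r)
k=b[np.argmax(b@[1,1])]  # far corner (max x, max y)
ey=min((b[i]-k for i in range(4) if 1<np.linalg.norm(b[i]-k)<60),key=lambda v:v[1]); ey=-ey/np.linalg.norm(ey); ex=np.array([ey[1],-ey[0]])
c=k-20*ex-20*ey; yaw=np.degrees(np.arctan2(ex[1],ex[0])); print(r,"corner",k,"centre",c,"yaw",yaw)
E
python3 - <<'E'
from cap import *
robot.move_ptp([*c,ZT],ori(yaw)); robot.move_gripper(1.0)
robot.move_linear([*c,30],speed=200); print(robot.move_linear([*c,4],speed=60),robot.current_tcp_pos())
for o in(.5,.45,.41,.38):
    robot.move_gripper(o); print(o,robot.current_gripper_width()*93,robot.current_finger_force())
s=robot.get_image("scene");d=s
u,v=proj(d,[*c,20])[0].astype(int); cv2.imwrite("pics/c8.png",cv2.resize(d["img"][v-50:v+50,u-50:u+50],(500,500),interpolation=2)); print(robot.current_t())
E
```

```text
((514.8733520507812, 230.3779754638672), (46.646610260009766, 43.02342224121094), 79.65682983398438) corner [540.223   249.45999] centre [516.95715 233.37584] yaw -10.343127
False [516.75951305 233.32722574   3.60528157]
0.5 46.217128120932784 0.0
0.45 42.04541932386354 0.0
0.41 38.24439190784908 0.0
0.38 35.21299280902578 0.0
70.4833
```

View pics/c8.png

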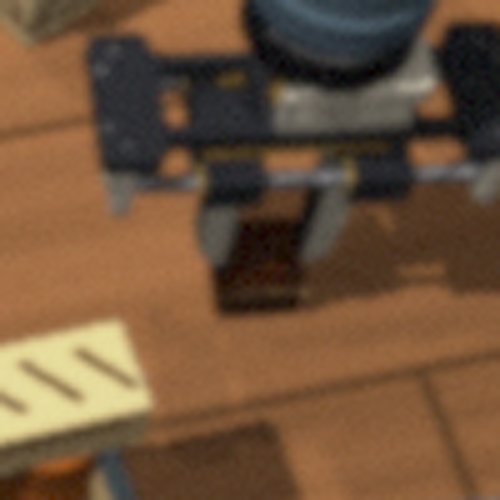

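Run:
```python
from pp import *
p=robot.current_tcp_pos(); print(p)
for o in(.3,.2,.1,0):
    robot.move_gripper(o); print(o,robot.current_gripper_width()*93,robot.current_finger_force())
robot.move_linear([p[0],p[1],60],speed=100)
p=[520,180,300]
robot.move_linear(p,ori(0),speed=250)
ims=[]
for n in("top","scene"):
    d=robot.get_image(n); u,v=np.round(proj(d,p)[0]).astype(int); d["img"][v-1:v+1,u-1:u+1]=(255,0,255)
    ims.append(cv2.resize(d["img"][v-50:v+50,u-50:u+50],(400,400),interpolation=2))
cv2.imwrite("pics/c9.png",np.hstack(ims)); print(robot.current_t(),robot.current_gripper_width()*93)
```

```text
[516.94379736 233.38070833   3.98862278]
0.3 27.52352484615853 0.0
0.2 18.700026373768676 0.0
0.1 9.451801661220564 0.0
0 6.677783116908461 30.000085830688477
73.9167 6.587817666752448
```

View pics/c9.png

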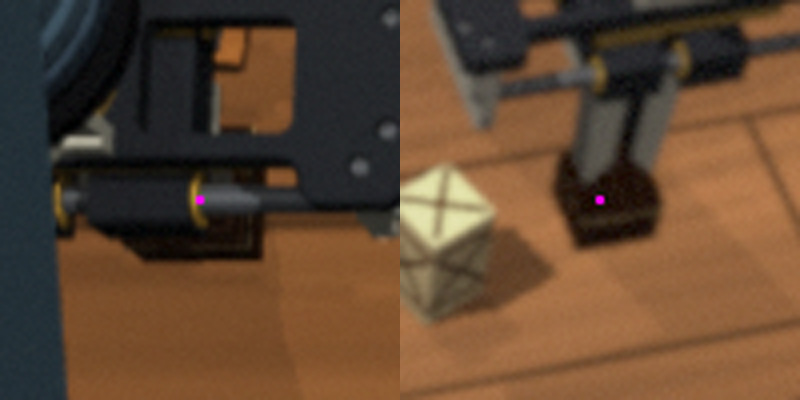

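Run:
```python
from pp import *
Cl=np.array([626.5,13.1])
place(Cl,4,138,1.7+10.34-10.34)
robot.move_linear([480,-150,260],speed=250)
ims=[]
for n in("top","scene"):
    d=robot.get_image(n); cv2.imwrite(f"pics/{n}9.png",d["img"]); u,v=np.round(proj(d,[*Cl,150])[0]).astype(int)
    # expected outline of foot top (z=164) and lintel
    ims.append(cv2.resize(d["img"][v-50:v+50,u-50:u+50],(400,400),interpolation=2))
    for z in(138,164):
        q=np.array([[sx*20,sy*20] for sx,sy in((1,1),(1,-1),(-1,-1),(-1,1))]); cs,sn=np.cos(np.radians(1.7)),np.sin(np.radians(1.7))
        q=q@np.array([[cs,sn],[-sn,cs]])+Cl; print(n,z,np.round((proj(d,np.c_[q,[z]*4])-[u-50,v-50])*4).tolist())
cv2.imwrite("pics/c10.png",np.hstack(ims)); print(robot.current_t())
```

```text
contact True [626.3  12.9 141.9] want z 142 w 6.793383898845808
t 78.55
top 138 [[151.0, 166.0], [246.0, 163.0], [249.0, 254.0], [153.0, 257.0]]
top 164 [[148.0, 144.0], [245.0, 141.0], [249.0, 235.0], [150.0, 238.0]]
scene 138 [[247.0, 235.0], [171.0, 252.0], [150.0, 186.0], [225.0, 169.0]]
scene 164 [[250.0, 210.0], [172.0, 228.0], [151.0, 160.0], [227.0, 143.0]]
79.6833
```

View pics/c10.png

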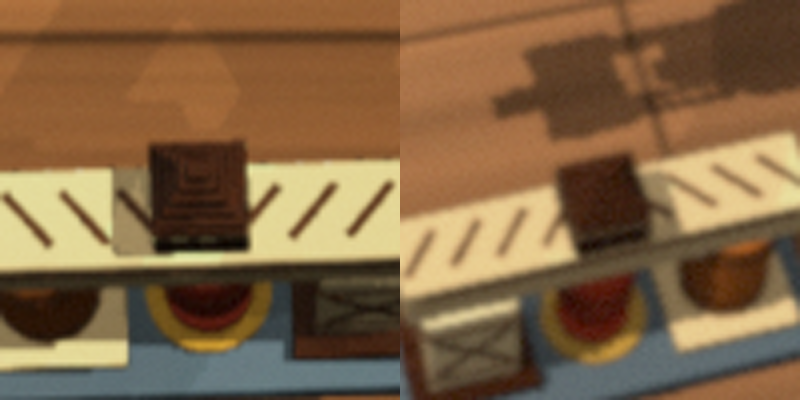

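```bash
python3 -c "
from bench import robot
print(robot.hand_in())"
```

```text
the job is handed in; nothing more can be done
None
```

The gateway is built in the order you asked and handed in at about 80 s, with every part within about 1–2 mm of its target by camera. One oddity: when gripping the cap, the fingers closed to 6.6 mm, apparently passing through its 40 mm foot in the simulation, but it still came out upright, square and centred on the lintel.

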